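Load a flanged brass bush into the slotted holding fixture and lock it

TASK

Load the brass bush into the green-based holding fixture: swing the keeper with the red knob out of the way, slide the upright bush sideways into the slot, with its flange under the slotted plate, until it is fully home, and then swing the keeper fully shut again in front of it. Keep the bush upright throughout, and leave the wooden bung, the wax tin and the wedge where they are.

Things in the scene. Friction and masses are not known exactly. Their poses are not given: they have to be found in the camera images.
- bush: Brass flanged bush, 65 mm tall, 0.25 kg, standing upright. Flange at the bottom, 46 mm diameter, 8 mm thick; above it a plain round barrel, 26 mm diameter, 57 mm long, to be gripped near its top. Origin at the centre of the flange's underside, z up along the barrel; its yaw does not matter. It stands either right or left of the fixture.
- fixture: Bush-holding fixture, fixed to the bench. Origin on the bench under the home position; the slot runs along its x, open at the -x end (roughly towards the robot), z up. Green base, x -108 to 48 mm, y -58 to 58, 10 mm thick. Over it, from x = -45 to 48, a steel slotted plate 8 mm thick, 21 to 29 mm above the bench, on spacers that leave a gap 11 mm high and 51 mm wide for the flange.
- home (a point): Point on the base's top surface (10 mm above the bench) where the bush's origin lies when fully home: the barrel then touches the square closed end of the slot. Axes as the fixture's. The slot is 29 mm wide, its mouth tapering from 48 mm wide at 45 mm to 29 mm at 33 mm in front of home (-x).
- apron (a point): Point on the bare part of the base before the slotted plate, on its top surface (10 mm above the bench), 80 mm in front of home (-x), on the slot's centre line; axes as the fixture's. The bush can stand here before it is slid in towards +x. The apron is 63 mm deep and 116 mm wide, with a 3 mm high screw head near each outer corner.
- keeper (a joint): Angle of the keeper, a flat steel bar 12 x 6 mm that turns on top of the plate. 0 = shut against its stop, across the slot along the fixture's -y, 3.5 mm in front of the barrel of a bush that is home. It grows to 2.2 as it opens, clockwise from above; above 1.8 it is well clear. It starts between 0 and 0.6, blocking the slot. Its pivot is stiff (0.03 N m): it stays where left.
- keeper_pivot (a point): Pivot axis of the keeper, at x = -22.5 mm, y = 40 mm in the fixture, on the plate's top (29 mm above the bench); axes as the fixture's. At keeper angle q the knob lies 84 mm from it in the direction (-sin q, -cos q) of the fixture's x, y.
- keeper_knob (a point): Centre of the top of the red knob at the keeper's free end, 70 mm above the bench. The knob is an upright round post, 16 mm diameter, 35 mm tall above the bar (from 35 to 70 mm above the bench); it turns freely on its own stem, and can be pinched from above or pushed.
- bung: Bystander: plain tapered wooden bung, 50 mm diameter, 36 mm tall; origin at the centre of its underside. It stands in the other place, right or left of the fixture.
- wax_tin: Bystander: round flat tin with a red lid, 66 mm diameter, 27 mm tall; origin at the centre of its underside.
- wedge: Bystander: small oak wedge, 30 x 70 x 17 mm; origin at the centre of its underside.
Mind the look-alikes: they are no part of the job. What is shaped like the fixture but orange is not meant. Leave any turquoise look-alike of the bush alone.

How it is judged (in metres and radians):
On the way, in this order (a step that is already met when the one before it is completed fails the run):
1. the keeper is swung out of the way of the slot (more than 0.9 rad open) (value of joint keeper above 0.9 rad).
2. the bush is home in the slot (within 6 mm of the stop), its flange under the plate (x of bush in the frame of home above -0.006 m and horizontal distance between bush and home below 0.007 m and z of bush in the frame of home below 0.005 m), for 0.1 s.
At the end, for the whole second after the job is handed in: The bush stands upright (within 0.08 rad) and at rest on the fixture's base, fully home in the slot (within 5 mm of the home point), its flange under the slotted plate, and the keeper is shut (within 0.1 rad of its stop) (horizontal distance between bush and home below 0.005 m and z of bush in the frame of home between -0.003 and 0.003 m and angle between bush's own z axis and vertical below 0.08 rad and value of joint keeper below 0.1 rad and linear speed of bush below 0.02 m/s); the robot touches nothing.
It fails at once if the bush is tipped over (more than 0.6 rad) (angle between bush's own z axis and vertical above 0.6 rad).
It fails at once if the wooden bung is moved more than 25 mm (distance of bung from where it was at the start of the episode above 0.025 m).
It fails at once if the wax tin is moved more than 25 mm (distance of wax_tin from where it was at the start of the episode above 0.025 m).
It fails at once if the wedge is moved more than 25 mm (distance of wedge from where it was at the start of the episode above 0.025 m).
It also fails if it takes over 67 s, if anything falls off the work surface, if the arm or the gripper's body presses on something with over 40 N, if the wrist force passes 120 N, or if a joint passes its speed limit or range.

ROBOT

A 6-joint arm with a two-finger parallel gripper is mounted at the origin on a cart in front of the work surface, level with it; the furniture and walls round the work are solid. World frame = base frame: x ahead of the robot, y to its left, z up, the work surface at z = 0. Lengths are in mm, angles in rad, forces in N, time in s.
With the tool pointing down it reaches from about 275 to 1000 mm from the base axis. Payload 8.4 kg.
Tool frame: the origin (TCP) lies at the very end of the fingers, on their centre line; the grasp point (between the pads) lies 19 mm behind it; z points along the fingers, y is the direction in which the jaws open and shut (so a half turn about z gives the same grasp; the last joint's range is limited). The gripper opens to 85 mm and grips with 20 to 120 N. Pads are 22 mm wide; open, the fingers measure 114 mm over their backs; the gripper's body (76 mm by 85 mm) begins 54 mm behind the grasp point. The pads swing forward as they close: fully open they stand 13 mm farther back than shut.
Start: joints at [-1.13, 0.353, 1.633, -0, 1.155, -0.002], TCP at [267.793, -564.725, 231.281] pointing down, gripper open.
Joint ranges: [-2.63, 2.63], [-0.92, 2.1], [0.06, 2.66], [-1.3, 4.44], [0, 2.69], [-3.02, 3.02]. Speed limits (rad/s): [2.22, 2.22, 2.79, 3.14, 3.14, 3.14].

INTERFACE

Orientations are given as [roll, pitch, yaw] about the fixed x, y, z axes, in that order (R = Rz(yaw) Ry(pitch) Rx(roll)).
In Python, from rig import sense, grab_frame, get_calibration, sign_off, boxes_of, trace gives the robot as it stands.
- The arm moves only by the tool servo_tool, never from a script. Its argument "rows" is a list of rows, each a list of 3 entries, a list of its own where there are three numbers: the finger opening in mm, from 0 to 85.4, then the shift along the tool's x, y, z in mm, then the turn, a rotation vector about the tool's x, y, z in degrees. A call has 1 to 8 rows; each row shifts and turns the commanded pose from where the row before left it, along the tool's axes as they then stand; what a row does not reach is not made up. A row lasts 1/8 s, in which the tool goes at most 62.5 mm and 10.7 degrees, less where a joint would pass 70% of its speed; a pose out of reach is approached as far as the arm can. A call is refused whole if a number of a shift passes 62.5 or a number of a turn 10.7, either way. A call with a gripper value outside its range is refused whole. The fingers move at their own pace and stop on an object; "force" is the grip in N (left out, the last holds). Time passes only in rows, so rows that do not move let the fingers close. It gives the time, the measured TCP pose, the force and the opening at its end, in the units of the state.
- sense(): the state, without advancing time (a new reading comes with each control period).
- grab_frame(name): name is "side" or "top"; returns the picture (420x560x3 uint8, blue, green, red); there is no depth.
- get_calibration(name): a dict with "intrinsics" (3x3 intrinsics, pixels), "world_to_cam" (4x4, takes a point from world to camera coordinates). Camera axes: x right, y down, z forward; pixel columns grow to the right and rows downward; lengths in mm; the calibration is good to about 2 mm. A picture is of the moment at which its call begins. get_calibration takes no time and is no camera call.
- sign_off(): hands the job in, once; it reports no verdict.
Trained networks look in the newest picture that a camera, given by its name, has taken for a name from the list of things; names that differ only in an ending like _2 or _b are one class to them, and where a whole thing is asked for, a point or a joint stands for the part that bears it (a point fixed in the world has none). Each returns a list of dicts, best first, with "conf" (0 to 1); they miss things now and then, are a little off and sometimes report something else, mostly with a low value. They report only what shows in the picture. A call takes as long as a camera call. They do not tell look-alikes from the thing itself.
- boxes_of(camera, thing): "centre" ([x, y, z] in mm, in the coordinates of the camera as it stood for that picture, good to about 4 mm: the middle of the surface that is visible of it).
- trace(camera, thing): "mask" (420x560 bool, what is visible of it).
The state is a dict: "clock": time; "qpos": joint angles; "qvel": joint speeds; "joint_efforts": joint torques, N m; "eef_pos": TCP position; "tcp_rot": TCP orientation; "contact_force": force on the tool from outside, world axes, zero at the start; "wrist_torque": the same for the moment, N m; "opening": opening from 0.0 (shut) to 1.0 (fully open).
Only numpy, scipy, OpenCV 4.12 (cv2) and the standard library are available. Lean on these libraries where they do the work, as an engineer would, in place of code of your own. Each camera call takes 0.05 s, during which the arm holds its last target. There are 200 camera calls.

## Working session

There is one attempt and no reset: what is moved stays moved. The work goes in short steps, Python scripts to look and compute and a tool call to move; the robot and the scene stay as the last step left them, time stands still between calls to the robot, and variables do not carry over. Pictures are saved under pics/ and viewed, about 8 in all and at most 12, crops included, and the job is handed in when it is done.

Besides the shell and the picture viewer there is one more tool, called after "Request:" in YAML: its name, and indented under it one key for each argument. servo_tool: Moves the arm, as the interface text tells. Its arguments: {"type":"object","properties":{"rows":{"type":"array","items":{"type":"array"}},"force":{"type":"number"}},"required":["rows"]}

```bash
mkdir -p pics
cat > h.py <<'E'
import numpy as np, cv2
from rig import *
def w(cam,p):
    T=np.array(get_calibration(cam)["world_to_cam"]); return np.linalg.inv(T)@np.r_[p,1]
def pix(cam,P):
    c=get_calibration(cam);T=np.array(c["world_to_cam"]);K=np.array(c["intrinsics"])
    q=K@(T@np.r_[P,1])[:3]; return q[:2]/q[2]
def ray(cam,uv,z):
    c=get_calibration(cam);Ti=np.linalg.inv(np.array(c["world_to_cam"]));K=np.array(c["intrinsics"])
    d=Ti[:3,:3]@np.linalg.inv(K)@np.r_[uv,1];o=Ti[:3,3]
    return o+d*(z-o[2])/d[2]
E
python3 - <<'E'
from h import *
for c in("top","side"):
    im=grab_frame(c);cv2.imwrite(f"pics/{c}0.png",im)
    print(c,np.linalg.inv(np.array(get_calibration(c)["world_to_cam"]))[:3,3])
    for t in("bush","fixture","keeper","keeper_knob","bung","wax_tin","wedge"):
        for b in boxes_of(c,t)[:3]:
            p=w(c,b["centre"])[:3]; print(t,round(b["conf"],2),p.round(),pix(c,p).round())
print(sense())
E
```

```text
top [ 412.09639706   10.48519548 1253.43268187]
bush 0.84 [ 596. -301.   18.] [391. 198.]
bush 0.75 [ 562. -218.    7.] [359. 211.]
fixture 0.88 [563.  77.  30.] [248. 207.]
fixture 0.55 [ 476. -393.   28.] [427. 244.]
keeper 0.74 [554.  79.  36.] [247. 210.]
keeper 0.58 [ 483. -395.   37.] [429. 241.]
keeper_knob 0.75 [ 487. -394.   36.] [428. 240.]
keeper_knob 0.59 [550.  75.  38.] [248. 212.]
keeper_knob 0.53 [555. 326.  38.] [151. 208.]
bung 0.84 [557. 325.  38.] [151. 207.]
wax_tin 0.85 [655. 221.  27.] [194. 172.]
wax_tin 0.16 [567.  77.  31.] [248. 205.]
wedge 0.77 [ 677. -203.    8.] [353. 168.]
side [ 257.94051798 1285.89412767  963.20962968]
bush 0.75 [ 556. -213.   25.] [304. 189.]
bush 0.64 [ 597. -300.   32.] [298. 173.]
fixture 0.58 [562.  85.  22.] [280. 239.]
fixture 0.56 [ 481. -372.   25.] [333. 170.]
keeper 0.64 [547.  55.  34.] [287. 231.]
keeper 0.63 [566.  83.  27.] [279. 237.]
keeper 0.42 [ 492. -412.   42.] [332. 161.]
keeper_knob 0.62 [ 489. -409.   42.] [333. 162.]
keeper_knob 0.57 [550.  55.  35.] [286. 230.]
bung 0.6 [544.  56.  37.] [288. 230.]
bung 0.53 [548. 337.  37.] [261. 291.]
bung 0.17 [567.  83.  28.] [279. 236.]
wax_tin 0.67 [649. 229.  26.] [238. 262.]
wedge 0.61 [ 670. -208.   11.] [272. 188.]
{'clock': 0.8, 'qpos': array([-1.13038987e+00,  3.52987092e-01,  1.63341724e+00,  2.02864261e-05,
        1.15522838e+00, -2.38279746e-03]), 'qvel': array([-0.00138764, -0.00189139,  0.00121873,  0.00141754,  0.00063357,
        0.00088783]), 'joint_efforts': array([ 1.12374833e-03, -6.05098200e+01, -3.42419422e+01,  4.24607310e-05,
        1.06924403e-03,  1.30355673e-07]), 'eef_pos': array([ 267.79663885, -564.70246645,  231.28164808]), 'tcp_rot': array([-3.14155265e+00, -1.86548479e-05,  4.42781063e-01]), 'contact_force': array([-0.02336202,  0.06616509,  0.00777441]), 'wrist_torque': array([-0.02597823, -0.00095305,  0.00180004]), 'opening': 1.0002507481213816}
```

Run:
```python
import cv2
a=cv2.imread("pics/top0.png");b=cv2.imread("pics/side0.png")
cv2.imwrite("pics/a.png",cv2.resize(a[130:310,120:480],None,fx=2.2,fy=2.2,interpolation=3))
cv2.imwrite("pics/b.png",cv2.resize(b[130:320,200:400],None,fx=3.1,fy=3.1,interpolation=3))
```

```text
(no output)
```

View pics/a.png

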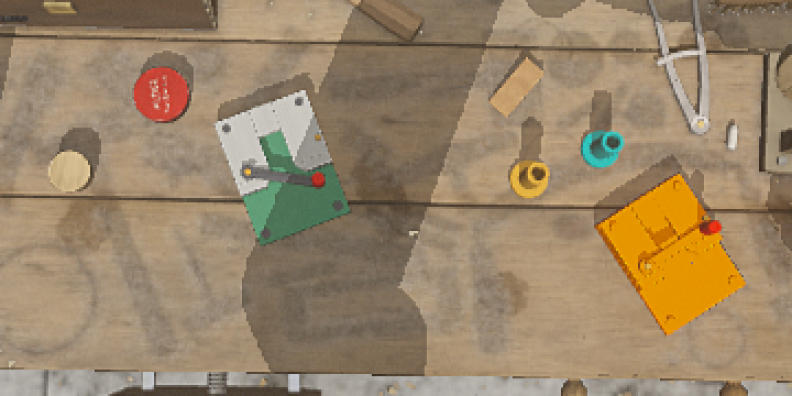

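View pics/b.png

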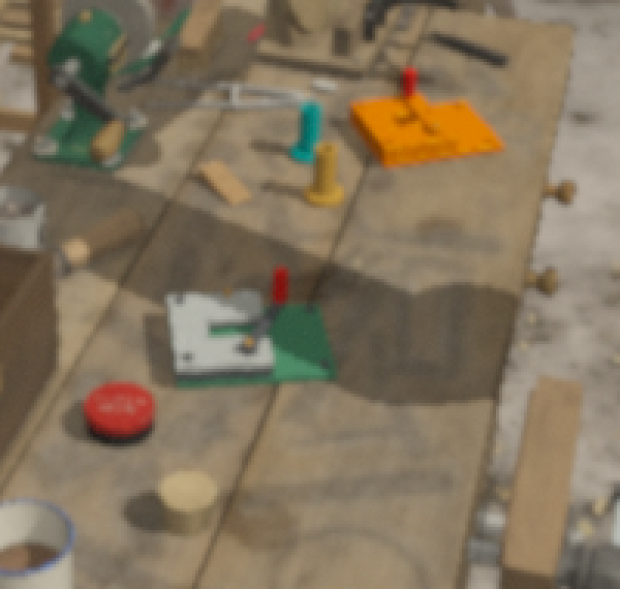

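The green fixture is at top px (248,207); the orange one at (427,244) is the look-alike. Brass bush at (361,212), turquoise look-alike at (391,198). Keeper lies across the slot, with its knob near (265,212). Next I fit the poses using the masks.

```bash
cat > fit.py <<'E'
from h import *
from scipy.optimize import minimize
S=4
def hull(cam,pts,im):
    p=np.array([pix(cam,q) for q in pts])
    h=cv2.convexHull(((p+.5)*S*16).astype(np.int32)); cv2.fillConvexPoly(im,h,255,shift=4)
def cyl(x,y,z0,z1,r0,r1=None):
    a=np.linspace(0,2*np.pi,24,endpoint=False); r1=r1 or r0
    return [(x+r*np.cos(t),y+r*np.sin(t),z) for z,r in((z0,r0),(z1,r1)) for t in a]
def box(x0,x1,y0,y1,z0,z1): return [(x,y,z) for x in(x0,x1) for y in(y0,y1) for z in(z0,z1)]
def fixture(p):
    x,y,t,q=p; c,s=np.cos(t),np.sin(t)
    parts=[box(-108,48,-58,58,0,10),box(-45,48,-58,58,10,29),cyl(-22.5-84*np.sin(q),40-84*np.cos(q),35,70,8)]
    return [[(x+c*a-s*b,y+s*a+c*b,z) for a,b,z in P] for P in parts]
def bush(p): return [cyl(p[0],p[1],0,8,23),cyl(p[0],p[1],8,65,13)]
def render(cam,parts):
    im=np.zeros((420*S,560*S),np.uint8)
    for P in parts: hull(cam,P,im)
    return cv2.resize(im,(560,420),interpolation=cv2.INTER_AREA)/255.
def fit(masks,model,p0,steps):
    f=lambda p:sum(np.abs(render(c,model(p))-m).sum()/m.sum() for c,m in masks.items())
    sx=np.array([p0]+[np.array(p0)+np.eye(len(p0))[i]*steps[i] for i in range(len(p0))])
    r=minimize(f,p0,method="Nelder-Mead",options=dict(initial_simplex=sx,maxfev=250,xatol=.02,fatol=1e-4)); return r.x,r.fun
def pick(cam,thing,uv):
    ms=[m["mask"] for m in trace(cam,thing)]
    return min(ms,key=lambda m:np.hypot(*(np.argwhere(m).mean(0)[::-1]-uv))).astype(float)
E
python3 - <<'E'
from fit import *
for c in("top","side"): grab_frame(c)
F={"top":pick("top","fixture",(248,207)),"side":pick("side","fixture",(280,239))}
B={"top":pick("top","bush",(359,211)),"side":pick("side","bush",(304,189))}
np.savez("m.npz",ft=F["top"],fs=F["side"],bt=B["top"],bs=B["side"])
for n in(["top"],["side"],["top","side"]):
    print(n,*fit({c:F[c] for c in n},fixture,[565,80,.3,.3],[10,10,.15,.2]),*fit({c:B[c] for c in n},bush,[560,-215],[8,8]))
p,_=fit(F,fixture,[565,80,.3,.3],[10,10,.15,.2])
print([pix("top",P[0]).round() for P in fixture(p)])
out=[]
for c in F:
    im=cv2.imread(f"pics/{c}0.png");
    r=(render(c,fixture(p))>.5).astype(np.uint8); 
    u,v=(200,150) if c=="top" else (230,180)
    g=cv2.resize(im[v:v+100,u:u+100],None,fx=4,fy=4,interpolation=3)
    for m,col in((r,(255,0,255)),(F[c].astype(np.uint8),(255,255,0))):
        k,_=cv2.findContours(cv2.resize(m[v:v+100,u:u+100],None,fx=4,fy=4,interpolation=0),0,2); cv2.drawContours(g,k,-1,col,1)
    out.append(g)
cv2.imwrite("pics/c.png",np.hstack(out))
E
```

```text
Traceback (most recent call last):
  File "fit.py", line 23, in fit
    r=minimize(f,p0,method="Nelder-Mead",options=dict(initial_simplex=sx,maxfev=250,xatol=.02,fatol=1e-4)); return r.x,r.fun
  File "fit.py", line 21, in <lambda>
    f=lambda p:sum(np.abs(render(c,model(p))-m).sum()/m.sum() for c,m in masks.items())
               ~~~^^^^^^^^^^^^^^^^^^^^^^^^^^^^^^^^^^^^^^^^^^^^^^^^^^^^^^^^^^^^^^^^^^^^^
  File "fit.py", line 21, in <genexpr>
    f=lambda p:sum(np.abs(render(c,model(p))-m).sum()/m.sum() for c,m in masks.items())
                          ~~~~~~^^^^^^^^^^^^
  File "fit.py", line 18, in render
    for P in parts: hull(cam,P,im)
                    ~~~~^^^^^^^^^^
  File "fit.py", line 5, in hull
    p=np.array([pix(cam,q) for q in pts])
                ~~~^^^^^^^
  File "h.py", line 6, in pix
    c=get_calibration(cam);T=np.array(c["world_to_cam"]);K=np.array(c["intrinsics"])
ValueError: time passes only in moves, steps and waits
```

```bash
cat >> h.py <<'E'
import os,pickle
_cal=get_calibration
if not os.path.exists("cal.pkl"): pickle.dump({c:_cal(c) for c in("top","side")},open("cal.pkl","wb"))
_C=pickle.load(open("cal.pkl","rb"))
def get_calibration(c): return _C[c]
E
cat > show.py <<'E'
from fit import *
def show(name,items,box):
    out=[]
    for c,(u,v) in box.items():
        im=cv2.imread(f"pics/{c}0.png"); g=cv2.resize(im[v:v+100,u:u+100],None,fx=4,fy=4,interpolation=3)
        for col,m in items[c]:
            k,_=cv2.findContours(cv2.resize((m>.5).astype(np.uint8)[v:v+100,u:u+100],None,fx=4,fy=4,interpolation=0),0,2); cv2.drawContours(g,k,-1,col,1)
        out.append(g)
    cv2.imwrite(name,np.hstack(out))
E
python3 - <<'E'
from show import *
for c in _C if 0 else("top","side"): print(np.array(get_calibration(c)["intrinsics"]).round(1).tolist())
z=np.load("m.npz") if os.path.exists("m.npz") else None
F={"top":z["ft"],"side":z["fs"]};B={"top":z["bt"],"side":z["bs"]}
for n in(["top"],["side"],["top","side"]):
    p,e=fit({c:F[c] for c in n},fixture,[565,80,.3,.3],[10,10,.15,.2]); b,be=fit({c:B[c] for c in n},bush,[560,-215],[8,8]); print(n,p.round(3),round(e,3),b.round(1),round(be,3))
show("pics/c.png",{c:[((255,0,255),render(c,fixture(p))),((255,255,0),F[c])] for c in F},{"top":(200,150),"side":(230,180)})
E
```

```text
[[471.6, 0.0, 281.4], [0.0, 471.6, 205.7], [0.0, 0.0, 1.0]]
[[511.1, 0.0, 280.5], [0.0, 511.1, 207.6], [0.0, 0.0, 1.0]]
['top'] [ 5.96901e+02  8.80890e+01  3.86000e-01 -3.34000e-01] 0.023 [ 562.2 -221. ] 0.065
['side'] [5.92802e+02 8.48870e+01 4.09000e-01 5.60000e-02] 0.105 [ 558.4 -224.2] 0.073
['top', 'side'] [ 5.94667e+02  8.68560e+01  3.91000e-01 -1.02000e-01] 0.169 [ 560.2 -222.1] 0.286
```

View pics/c.png

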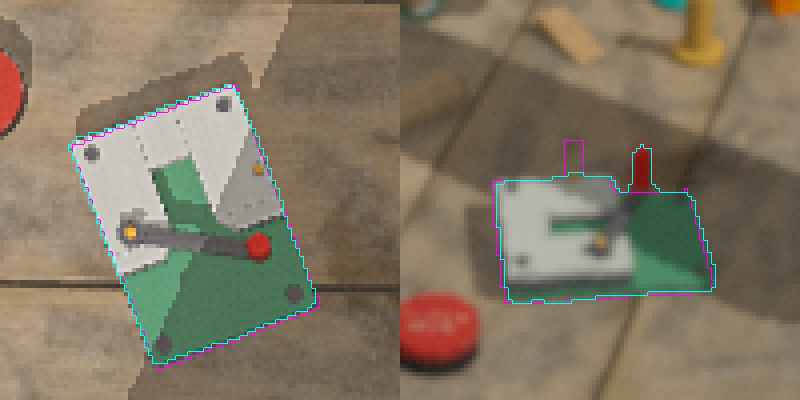

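```bash
cat > geo.py <<'E'
import numpy as np
H=np.array([594.8,86.5]);T=.393
def fx(x,y): c,s=np.cos(T),np.sin(T); return H+[c*x-s*y,s*x+c*y]
def knob(q): return fx(-22.5-84*np.sin(q),40-84*np.cos(q))
E
python3 - <<'E'
from fit import *
from geo import *
z=np.load("m.npz")
im={c:cv2.imread(f"pics/{c}0.png").astype(int) for c in("top","side")}
for c in im:
    b,g,r=im[c].transpose(2,0,1); m=((r>110)&(g<60)&(b<60)); lab,l,s,cen=cv2.connectedComponentsWithStats(m.astype(np.uint8))
    print(c,[(s[i,4],cen[i].round(1)) for i in range(1,lab) if s[i,4]>8])
    for q in np.arange(0,.7,.1): print(round(q,1),pix(c,[*knob(q),70]).round(1),end=' ')
print()
print("apron",fx(-80,0),"knobs",[(q,knob(q).round(1)) for q in(0,.1,.2,.3,.4,.5,.6,1,1.4,1.8,2.1)])
E
```

```text
top [(np.int32(27), array([264.2, 211.3])), (np.int32(41), array([442.7, 233.2]))]
0.0 [262.8 194.6] 0.1 [263.9 197.7] 0.2 [264.6 200.9] 0.3 [265.  204.2] 0.4 [265.1 207.5] 0.5 [264.8 210.8] 0.6 [264.2 214. ] side [(np.int32(29), array([331.5, 156.2])), (np.int32(46), array([290., 221.])), (np.int32(24), array([238.2, 255.8])), (np.int32(114), array([237.2, 265.2]))]
0.0 [275.5 215.4] 0.1 [278.2 215.3] 0.2 [281.  215.4] 0.3 [283.7 215.6] 0.4 [286.4 216. ] 0.5 [289.  216.6] 0.6 [291.5 217.2] 
apron [520.89885326  55.86308582] knobs [(0, array([590.9,  37.2])), (0.1, array([583. ,  34.4])), (0.2, array([574.8,  32.4])), (0.3, array([566.5,  31.2])), (0.4, array([558.1,  30.8])), (0.5, array([549.7,  31.3])), (0.6, array([541.4,  32.6])), (1, array([510.8,  45.8])), (1.4, array([487.7,  69.9])), (1.8, array([475.8, 101.1])), (2.1, array([475.5, 126.2]))]
```

Request:
servo_tool:
  rows:
    - [85, [0, 0, 0], [0, 0, -10.7]]
    - [85, [0, 0, 0], [0, 0, -10.7]]
    - [85, [0, 0, 0], [0, 0, -10.7]]
    - [85, [0, 0, 0], [0, 0, -10.7]]
    - [60, [0, 0, 0], [0, 0, -10.7]]
    - [60, [0, 0, 0], [0, 0, -10.7]]
    - [60, [0, 0, 0], [0, 0, -10.7]]
    - [60, [0, 0, 0], [0, 0, -10.7]]

```text
clock: 2.1
eef_pos: [267.8, -564.7, 231.3]
tcp_rot: [3.142, -0.0, 1.943]
contact_force: [-0.4, -0.4, -0.1]
opening: 0.705
```

Request:
servo_tool:
  rows:
    - [60, [0, 0, 0], [0, 0, -1.5]]
    - [60, [40, 44, 0], [0, 0, 0]]
    - [60, [40, 44, 0], [0, 0, 0]]
    - [60, [40, 44, 0], [0, 0, 0]]
    - [60, [40, 44, 0], [0, 0, 0]]
    - [60, [40, 44, 0], [0, 0, 0]]
    - [60, [40, 44, 0], [0, 0, 0]]
    - [60, [40, 44, 0], [0, 0, 0]]

```text
clock: 3.1
eef_pos: [446.1, -186.5, 231.6]
tcp_rot: [3.141, 0.001, 1.959]
contact_force: [1.6, -0.3, 0.3]
opening: 0.706
```

Request:
servo_tool:
  rows:
    - [60, [40, 44, 0], [0, 0, 0]]
    - [60, [40, 44, 0], [0, 0, 0]]
    - [60, [40, 44, 0], [0, 0, 0]]
    - [60, [40, 44, 0], [0, 0, 0]]
    - [60, [0, 0, 0], [0, 0, 0]]

```text
clock: 3.72
eef_pos: [548.3, 30.3, 231.3]
tcp_rot: [3.14, -0.0, 1.964]
contact_force: [-0.7, -0.2, -0.1]
opening: 0.701
```

Request:
servo_tool:
  rows:
    - [60, [0, 0, 46], [0, 0, 0]]
    - [60, [0, 0, 46], [0, 0, 0]]
    - [60, [0, 0, 46], [0, 0, 0]]
    - [60, [0, 0, 30], [0, 0, 0]]
    - [60, [0, 0, 17], [0, 0, 0]]
    - [60, [0, 0, 0], [0, 0, 0]]

```text
clock: 4.47
eef_pos: [546.2, 26.3, 45.7]
tcp_rot: [-3.14, -0.001, 1.961]
contact_force: [0.2, 0.2, 0.2]
opening: 0.702
```

Request:
servo_tool:
  rows:
    - [0, [0, 0, 0], [0, 0, 0]]
    - [0, [0, 0, 0], [0, 0, 0]]
    - [0, [0, 0, 0], [0, 0, 0]]
    - [0, [0, 0, 0], [0, 0, 0]]
    - [0, [0, 0, 0], [0, 0, 0]]
    - [0, [0, 0, 0], [0, 0, 0]]
  force: 25

```text
clock: 5.22
eef_pos: [547.7, 26.9, 47.2]
tcp_rot: [3.14, 0.001, 1.963]
contact_force: [0.1, 0.3, 8.2]
opening: 0.175
```

Request:
servo_tool:
  rows:
    - [0, [0, 0, -2], [0, 0, 0]]
    - [0, [11.4, -15.6, 0], [0, 0, 0]]
    - [0, [16.1, -13.4, 0], [0, 0, 0]]
    - [0, [18.9, -9, 0], [0, 0, 0]]
    - [0, [20.6, -4.1, 0], [0, 0, 0]]
    - [0, [20.9, 1.1, 0], [0, 0, 0]]
    - [0, [20, 6.3, 0], [0, 0, 0]]
    - [0, [0, 0, 0], [0, 0, 0]]

```text
clock: 6.22
eef_pos: [475.2, 114.6, 48.1]
tcp_rot: [3.138, 0.001, 1.965]
contact_force: [8.1, 0.9, -14.0]
opening: 0.17
```

Run:
```python
from h import *
from geo import *
s=sense(); p=s["eef_pos"][:2]; c,sn=np.cos(T),np.sin(T); d=p-H
print(s["contact_force"],s["opening"],"fixture",c*d[0]+sn*d[1],-sn*d[0]+c*d[1],"expected",-22.5-84*np.sin(2),40-84*np.cos(2))
g=[]
for cam,(u,v) in {"top":(200,150),"side":(230,180)}.items():
    im=grab_frame(cam);cv2.imwrite(f"pics/{cam}1.png",im); g.append(cv2.resize(im[v:v+100,u:u+100],None,fx=4,fy=4,interpolation=3))
cv2.imwrite("pics/d.png",np.hstack(g))
```

```text
[  8.13930089   0.89670419 -13.97302599] 0.17009783228593064 fixture -99.69395862773382 71.78437431717632 expected -98.88098385335726 74.95633426995997
```

View pics/d.png

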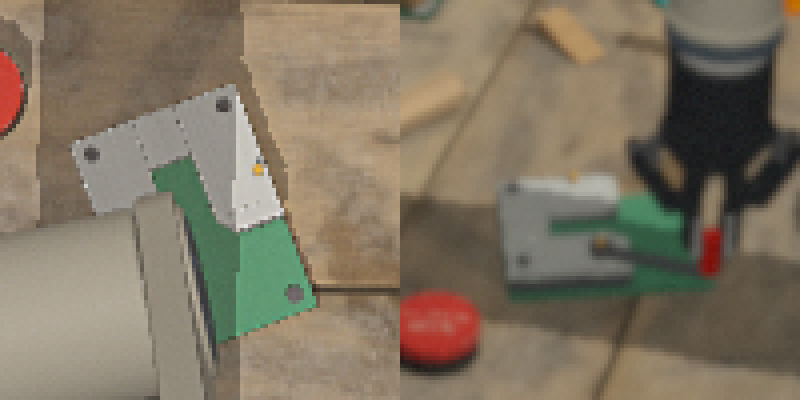

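Request:
servo_tool:
  rows:
    - [40, [0, 0, 0], [0, 0, 0]]
    - [40, [0, 0, 0], [0, 0, 0]]
    - [40, [0, 0, 0], [0, 0, 0]]
    - [40, [0, 0, -50], [0, 0, 0]]
    - [40, [0, 0, -50], [0, 0, 0]]
    - [60, [0, 0, -30], [0, 0, 0]]
    - [60, [-56, -8.4, 0], [0, 0, 0]]
    - [60, [-56, -8.4, 0], [0, 0, 0]]

```text
clock: 7.32
eef_pos: [501.3, 2.6, 179.2]
tcp_rot: [3.14, 0.001, 1.965]
contact_force: [0.8, 0.1, 0.0]
opening: 0.701
```

Request:
servo_tool:
  rows:
    - [60, [-56, -8.4, 0], [0, 0, 0]]
    - [60, [-56, -8.4, 0], [0, 0, 0]]
    - [60, [-56, -8.4, 0], [0, 0, 0]]
    - [60, [-56, -8.4, 0], [0, 0, 0]]
    - [60, [-8, 0, 0], [0, 0, 0]]
    - [60, [0, 0, 0], [0, 0, 0]]

```text
clock: 8.07
eef_pos: [558.0, -223.9, 177.9]
tcp_rot: [-3.141, -0.001, 1.962]
contact_force: [0.1, 0.7, 0.1]
opening: 0.696
```

Run:
```python
from h import *
from geo import *
print(sense()["eef_pos"])
im=grab_frame("top");b,g,r=im.astype(int).transpose(2,0,1); m=((r>90)&(g<55)&(b<55))[150:260,200:300]
print(np.argwhere(m).mean(0)[::-1]+[200,150],m.sum(),[(q,pix("top",[*knob(q),70]).round(1)) for q in(1.7,1.8,1.9,2,2.1)])
s=grab_frame("side")
g=[cv2.resize(i[v:v+100,u:u+100],None,fx=4,fy=4,interpolation=3) for i,u,v in((im,200,150),(s,250,110))]
cv2.imwrite("pics/e.png",np.hstack(g))
```

```text
[ 558.02892829 -223.87032233  177.94203393]
[226.82857143 234.57142857] 35 [(1.7, array([239.5, 238.9])), (1.8, array([236.2, 239.5])), (1.9, array([232.9, 239.9])), (2, array([229.5, 239.8])), (2.1, array([226.2, 239.5]))]
```

View pics/e.png

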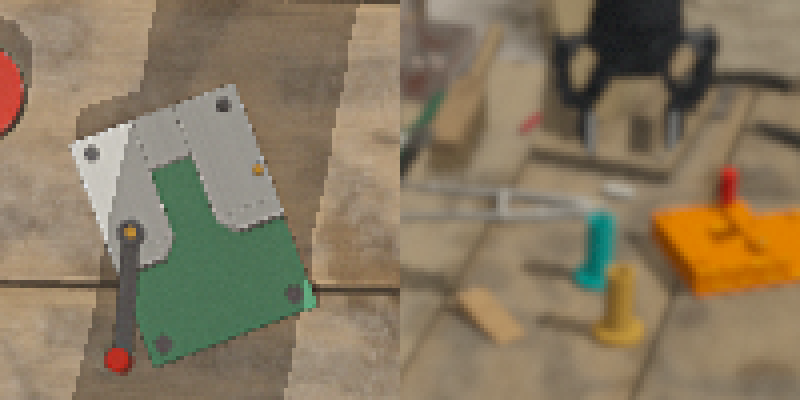

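Request:
servo_tool:
  rows:
    - [60, [0, 2.6, 40], [0, 0, 0]]
    - [60, [0, 0, 40], [0, 0, 0]]
    - [60, [0, 0, 30], [0, 0, 0]]
    - [60, [0, 0, 20], [0, 0, 0]]
    - [60, [0, 0, 8], [0, 0, 0]]
    - [60, [0, 0, 0], [0, 0, 0]]

```text
clock: 8.93
eef_pos: [561.1, -222.5, 40.5]
tcp_rot: [3.142, 0.0, 1.963]
contact_force: [0.3, -0.4, -0.5]
opening: 0.7
```

Request:
servo_tool:
  rows:
    - [0, [0, 0, 0], [0, 0, 0]]
    - [0, [0, 0, 0], [0, 0, 0]]
    - [0, [0, 0, 0], [0, 0, 0]]
    - [0, [0, 0, 0], [0, 0, 0]]
    - [0, [0, 0, 0], [0, 0, 0]]
  force: 40

```text
clock: 9.55
eef_pos: [561.4, -223.2, 41.2]
tcp_rot: [3.141, 0.001, 1.963]
contact_force: [-2.0, 0.3, 6.9]
opening: 0.293
```

Run:
```python
from fit import *
print(sense())
for c,uv in(("top",(359,211)),("side",(304,189))): 
    im=grab_frame(c); cv2.imwrite(f"pics/{c}2.png",im)
    m=pick(c,"bush",uv); print(c,m.sum(),np.argwhere(m).mean(0)[::-1])
    if c=="side": print(fit({c:m},bush,[560,-222],[8,8]))
```

```text
{'clock': 9.55, 'qpos': array([-3.80883423e-01,  5.53618653e-01,  1.81065753e+00, -9.60984705e-05,
        7.75941790e-01, -7.72843862e-01]), 'qvel': array([ 0.00049771, -0.00083791, -0.00042427,  0.00073553,  0.00108022,
       -0.0026971 ]), 'joint_efforts': array([ 4.83613294e-01, -6.05566621e+01, -2.31371605e+01,  1.34502626e-01,
       -3.31412684e-01,  4.85632452e-03]), 'eef_pos': array([ 561.40212148, -223.21548116,   41.1755516 ]), 'tcp_rot': array([3.14065554e+00, 1.00801908e-03, 1.96282484e+00]), 'contact_force': array([-1.95372584,  0.32704758,  6.93469059]), 'wrist_torque': array([-0.01976915,  0.12864246, -0.00184818]), 'opening': 0.2929683729788012}Traceback (most recent call last):
  File "<stdin>", line 5, in <module>
  File "fit.py", line 26, in pick
    return min(ms,key=lambda m:np.hypot(*(np.argwhere(m).mean(0)[::-1]-uv))).astype(float)
           ~~~^^^^^^^^^^^^^^^^^^^^^^^^^^^^^^^^^^^^^^^^^^^^^^^^^^^^^^^^^^^^^^
ValueError: min() iterable argument is empty
```

Request:
servo_tool:
  rows:
    - [0, [0, 0, -15], [0, 0, 0]]
    - [0, [0, 0, -25], [0, 0, 0]]
    - [0, [30, 8, 0], [0, 0, 0]]
    - [0, [50, 13, 0], [0, 0, 0]]
    - [0, [55, 14, 0], [0, 0, 0]]
    - [0, [55, 14, 0], [0, 0, 0]]
    - [0, [50, 13, 0], [0, 0, 0]]
    - [0, [33, 7.5, 0], [0, 0, 0]]

```text
clock: 10.65
eef_pos: [520.3, 58.1, 81.0]
tcp_rot: [3.141, -0.0, 1.964]
contact_force: [0.5, 0.2, -2.2]
opening: 0.291
```

Request:
servo_tool:
  rows:
    - [0, [0, 0, 10], [0, 0, 0]]
    - [0, [0, 0, 0], [0, 0, 0]]
    - [0, [0, 0, 0], [0, 0, 0]]

```text
clock: 11.02
eef_pos: [520.9, 55.0, 70.4]
tcp_rot: [-3.141, 0.0, 1.962]
contact_force: [-0.4, -0.3, -1.4]
opening: 0.287
```

Run:
```python
from h import *
from geo import *
s=sense();print(s["eef_pos"],s["contact_force"],s["opening"])
g=[]
for c,u,v in(("top",200,150),("side",250,170)):
    im=grab_frame(c);cv2.imwrite(f"pics/{c}3.png",im);g.append(cv2.resize(im[v:v+100,u:u+100],None,fx=4,fy=4,interpolation=3))
cv2.imwrite("pics/f.png",np.hstack(g))
```

```text
[520.89778405  55.01953666  70.35456683] [-0.38538703 -0.26748108 -1.40615024] 0.2874491138941097
```

View pics/f.png

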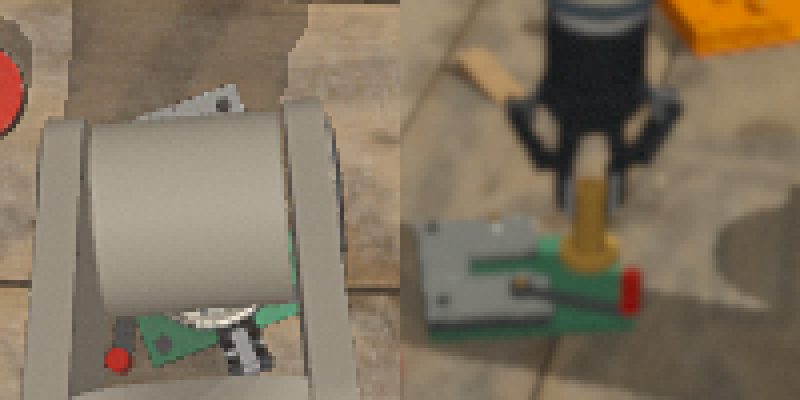

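Request:
servo_tool:
  rows:
    - [0, [0, 0, 12], [0, 0, 0]]
    - [0, [0, 0, 6.5], [0, 0, 0]]
    - [0, [0, 0, 0], [0, 0, 0]]
    - [0, [0, 0, 0], [0, 0, 0]]

```text
clock: 11.62
eef_pos: [520.6, 56.0, 51.4]
tcp_rot: [-3.141, -0.0, 1.963]
contact_force: [0.2, -1.2, -2.7]
opening: 0.292
```

Request:
servo_tool:
  rows:
    - [0, [0, 7, 0], [0, 0, 0]]
    - [0, [0, 7, 0], [0, 0, 0]]
    - [0, [0, 7, 0], [0, 0, 0]]
    - [0, [0, 7, 0], [0, 0, 0]]
    - [0, [0, 7, 0], [0, 0, 0]]
    - [0, [0, 7, 0], [0, 0, 0]]
    - [0, [0, 0, 0], [0, 0, 0]]

```text
clock: 12.5
eef_pos: [560.2, 72.2, 51.8]
tcp_rot: [3.141, 0.0, 1.963]
contact_force: [0.0, -0.5, -1.8]
opening: 0.29
```

Request:
servo_tool:
  rows:
    - [0, [-0.5, 5, 0], [0, 0, 0]]
    - [0, [0, 5, 0], [0, 0, 0]]
    - [0, [0, 5, 0], [0, 0, 0]]
    - [0, [0, 5, 0], [0, 0, 0]]
    - [0, [0, 0, 0], [0, 0, 0]]

```text
clock: 13.12
eef_pos: [578.7, 79.4, 51.8]
tcp_rot: [3.141, 0.0, 1.963]
contact_force: [-0.2, -0.6, -1.9]
opening: 0.285
```

Request:
servo_tool:
  rows:
    - [0, [0, 5, 0], [0, 0, 0]]
    - [0, [0, 5, 0], [0, 0, 0]]
    - [0, [0, 3, 0], [0, 0, 0]]
    - [0, [0, 0, 0], [0, 0, 0]]

```text
clock: 13.62
eef_pos: [590.5, 84.3, 51.8]
tcp_rot: [3.141, 0.0, 1.963]
contact_force: [-0.3, -0.2, -1.8]
opening: 0.287
```

Request:
servo_tool:
  rows:
    - [0, [0, 2, 0], [0, 0, 0]]
    - [0, [0, 2, 0], [0, 0, 0]]
    - [0, [0, 1, 0], [0, 0, 0]]
    - [0, [0, 0, 0], [0, 0, 0]]

```text
clock: 14.12
eef_pos: [594.1, 85.9, 51.6]
tcp_rot: [-3.14, -0.0, 1.963]
contact_force: [-3.5, -1.6, 0.3]
opening: 0.288
```

Request:
servo_tool:
  rows:
    - [0, [0, 1, 0], [0, 0, 0]]
    - [0, [0, 0, 0], [0, 0, 0]]

```text
clock: 14.38
eef_pos: [594.3, 86.0, 51.5]
tcp_rot: [-3.138, -0.0, 1.963]
contact_force: [-6.2, -3.1, 1.7]
opening: 0.289
```

Request:
servo_tool:
  rows:
    - [0, [0, -0.6, 0.8], [0, 0, 0]]
    - [0, [0, 0, 0], [0, 0, 0]]
    - [40, [0, 0, 0], [0, 0, 0]]
    - [40, [0, 0, 0], [0, 0, 0]]
    - [50, [0, 0, 0], [0, 0, 0]]
    - [50, [0, 0, -30], [0, 0, 0]]
    - [50, [0, 0, -50], [0, 0, 0]]
    - [50, [0, 0, -50], [0, 0, 0]]

```text
clock: 15.38
eef_pos: [595.3, 86.3, 182.3]
tcp_rot: [3.142, -0.0, 1.963]
contact_force: [1.9, -0.1, -0.2]
opening: 0.585
```

Request:
servo_tool:
  rows:
    - [40, [50, -35, 0], [0, 0, 0]]
    - [40, [34, -62, 0], [0, 0, 0]]
    - [40, [0, 0, 0], [0, 0, 0]]

```text
clock: 15.75
eef_pos: [477.0, 126.0, 180.5]
tcp_rot: [-3.138, -0.001, 1.965]
contact_force: [0.8, -0.9, -0.4]
opening: 0.466
```

Run:
```python
from fit import *
from geo import *
print(sense()["eef_pos"], "knob2.0",knob(2.0))
g=[]
for c,u,v in(("top",200,150),("side",230,170)):
    im=grab_frame(c);cv2.imwrite(f"pics/{c}4.png",im);g.append(cv2.resize(im[v:v+100,u:u+100],None,fx=4,fy=4,interpolation=3))
    for t in trace(c,"bush"): print(c,t["conf"],np.argwhere(t["mask"]).mean(0)[::-1],t["mask"].sum())
    lift=[[(x,y,z+10) for x,y,z in P] for P in bush(H)]
    print("model centroid",np.argwhere(render(c,lift)>.5).mean(0)[::-1])
cv2.imwrite("pics/g.png",np.hstack(g))
```

```text
[476.96061826 126.00811282 180.5312318 ] knob2.0 [474.75188903 117.87438551]
top 0.75 [393.09387755 196.59591837] 245
top 0.56 [244.05940594 195.96039604] 101
model centroid [244.79435484 196.        ]
side 0.73 [271.03448276 229.75172414] 145
model centroid [269.94636015 233.81226054]
```

View pics/g.png

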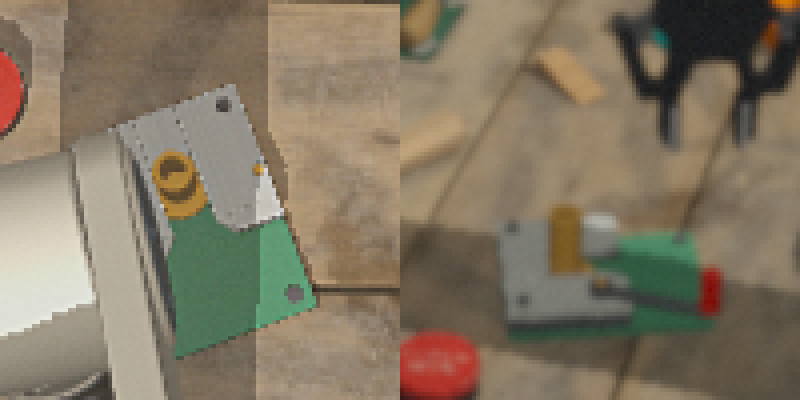

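Request:
servo_tool:
  rows:
    - [40, [-7, -5, 0], [0, 0, 0]]
    - [40, [0, 0, 0], [0, 0, 0]]
    - [40, [0, 0, 45], [0, 0, 0]]
    - [40, [0, 0, 40], [0, 0, 0]]
    - [40, [0, 0, 30], [0, 0, 0]]
    - [40, [0, 0, 17], [0, 0, 0]]
    - [40, [0, 0, 0], [0, 0, 0]]

```text
clock: 16.82
eef_pos: [479.0, 117.1, 47.8]
tcp_rot: [-3.139, -0.0, 1.962]
contact_force: [0.6, -0.3, 0.4]
opening: 0.466
```

Request:
servo_tool:
  rows:
    - [0, [0, 0, 0], [0, 0, 0]]
    - [0, [0, 0, 0], [0, 0, 0]]
    - [0, [0, 0, 0], [0, 0, 0]]
    - [0, [0, 0, 0], [0, 0, 0]]
    - [0, [0, 0, -2], [0, 0, 0]]
  force: 25

```text
clock: 17.45
eef_pos: [479.8, 117.5, 50.8]
tcp_rot: [3.141, 0.0, 1.963]
contact_force: [4.8, -0.6, -20.4]
opening: 0.149
```

Request:
servo_tool:
  rows:
    - [0, [0, 0, 2], [0, 0, 0]]
    - [0, [0, 0, 0], [0, 0, 0]]

```text
clock: 17.7
eef_pos: [479.9, 117.7, 49.4]
tcp_rot: [3.141, -0.0, 1.963]
contact_force: [-1.5, 0.5, 5.8]
opening: 0.148
```

Run:
```python
from h import *
print(sense()["contact_force"],sense()["eef_pos"])
g=[]
for c,u,v in(("top",200,150),("side",250,190)):
    im=grab_frame(c);cv2.imwrite(f"pics/{c}5.png",im);g.append(cv2.resize(im[v:v+100,u:u+100],None,fx=4,fy=4,interpolation=3))
cv2.imwrite("pics/i.png",np.hstack(g))
```

```text
[-1.49181417  0.54869113  5.82116242] [479.94810905 117.68843232  49.42945352]
```

View pics/i.png

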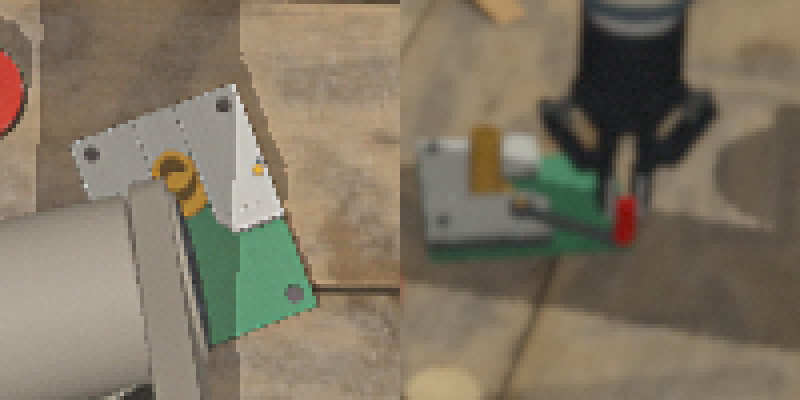

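The knob sits off the pad centre (the keeper swung a bit further on release). I'll release it, shift along +tool x and regrip.

Request:
servo_tool:
  rows:
    - [40, [0, 0, 0], [0, 0, 0]]
    - [40, [0, 0, 0], [0, 0, 0]]
    - [40, [0, 0, 0], [0, 0, 0]]
    - [40, [6, 0, 1], [0, 0, 0]]
    - [40, [5, 0, 1], [0, 0, 0]]
    - [40, [0, 0, 0], [0, 0, 0]]
    - [0, [0, 0, 0], [0, 0, 0]]
    - [0, [0, 0, 0], [0, 0, 0]]

```text
clock: 18.8
eef_pos: [475.7, 127.7, 47.1]
tcp_rot: [3.141, 0.0, 1.963]
contact_force: [-1.0, 1.1, 0.0]
opening: 0.171
```

Request:
servo_tool:
  rows:
    - [0, [0, 0, 0], [0, 0, 0]]
    - [0, [0, 0, 0], [0, 0, 0]]
    - [0, [0, 0, 0], [0, 0, 0]]

```text
clock: 19.18
eef_pos: [475.6, 127.7, 47.0]
tcp_rot: [3.141, 0.0, 1.963]
contact_force: [0.1, -0.3, 0.4]
opening: 0.168
```

Request:
servo_tool:
  rows:
    - [0, [-20.4, -8.9, 0], [0, 0, 0]]
    - [0, [-20.7, -3.3, 0], [0, 0, 0]]
    - [0, [-20.9, 2, 0], [0, 0, 0]]
    - [0, [-19.7, 7.1, 0], [0, 0, 0]]
    - [0, [-17.3, 11.8, 0], [0, 0, 0]]
    - [0, [-13.9, 15.7, 0], [0, 0, 0]]
    - [0, [-9.6, 18.6, 0], [0, 0, 0]]
    - [0, [0, 0, 0], [0, 0, 0]]

```text
clock: 20.18
eef_pos: [563.9, 28.9, 47.1]
tcp_rot: [3.141, 0.003, 1.964]
contact_force: [0.3, -13.6, 4.1]
opening: 0.172
```

Request:
servo_tool:
  rows:
    - [0, [-4.5, 18.7, 0], [0, 0, 0]]
    - [0, [-0.4, 6, 0], [0, 0, 0]]
    - [0, [0, 3, 0], [0, 0, 0]]
    - [0, [0, 0, 0], [0, 0, 0]]
    - [0, [0, 0, 0], [0, 0, 0]]

```text
clock: 20.8
eef_pos: [589.9, 34.9, 47.1]
tcp_rot: [-3.141, 0.003, 1.964]
contact_force: [1.2, -12.9, 3.0]
opening: 0.173
```

Request:
servo_tool:
  rows:
    - [0, [0, 1.5, 0], [0, 0, 0]]
    - [0, [0, 0, 0], [0, 0, 0]]
    - [0, [0, 1.5, 0], [0, 0, 0]]
    - [0, [0, 0, 0], [0, 0, 0]]

```text
clock: 21.3
eef_pos: [590.4, 35.1, 46.9]
tcp_rot: [-3.136, 0.002, 1.964]
contact_force: [-7.2, -19.1, 9.6]
opening: 0.175
```

Request:
servo_tool:
  rows:
    - [0, [-2.5, -1, 0], [0, 0, 0]]
    - [0, [0, 0, 0], [0, 0, 0]]

```text
clock: 21.55
eef_pos: [590.3, 34.6, 46.8]
tcp_rot: [-3.137, -0.001, 1.963]
contact_force: [-6.7, -3.6, 8.6]
opening: 0.172
```

Request:
servo_tool:
  rows:
    - [36, [0, 0, 0], [0, 0, 0]]
    - [36, [0, 0, 0], [0, 0, 0]]
    - [36, [0, 0, 0], [0, 0, 0]]
    - [36, [0, 0, -50], [0, 0, 0]]
    - [36, [0, 0, -50], [0, 0, 0]]
    - [36, [-40, -20, -40], [0, 0, 0]]
    - [36, [-60, 0, 0], [0, 0, 0]]
    - [36, [-60, 0, 0], [0, 0, 0]]

```text
clock: 22.55
eef_pos: [636.0, -121.4, 188.2]
tcp_rot: [3.14, 0.001, 1.964]
contact_force: [0.9, 0.7, -0.5]
opening: 0.421
```

Request:
servo_tool:
  rows:
    - [36, [-60, 0, 0], [0, 0, 0]]
    - [36, [-60, 0, 0], [0, 0, 0]]
    - [36, [0, 0, 0], [0, 0, 0]]

```text
clock: 22.92
eef_pos: [681.8, -235.0, 186.4]
tcp_rot: [3.141, 0.001, 1.959]
contact_force: [-0.1, 1.1, -0.2]
opening: 0.423
```

Run:
```python
from h import *
from geo import *
print(sense()["contact_force"])
g=[]
for c,(u,v),R in(("top",(200,150),(240,290,180,230)),("side",(230,170),(255,300,200,240))):
    im=grab_frame(c);g.append(cv2.resize(im[v:v+100,u:u+100],None,fx=4,fy=4,interpolation=3))
    b,gg,r=im.astype(int).transpose(2,0,1);m=((r>90)&(gg<55)&(b<55)); k=np.zeros_like(m);k[R[2]:R[3],R[0]:R[1]]=1
    print(c,np.argwhere(m&k).mean(0)[::-1],(m&k).sum(),[(q,pix(c,[*knob(q),70]).round(1)) for q in(0,.1,.2)])
cv2.imwrite("pics/j.png",np.hstack(g))
```

```text
[-0.07279305  1.14251625 -0.15406039]
top [262.2 195.4] 30 [(0, array([262.8, 194.6])), (0.1, array([263.9, 197.7])), (0.2, array([264.6, 200.9]))]
side [276.64516129 220.61290323] 31 [(0, array([275.5, 215.4])), (0.1, array([278.2, 215.3])), (0.2, array([281. , 215.4]))]
```

View pics/j.png

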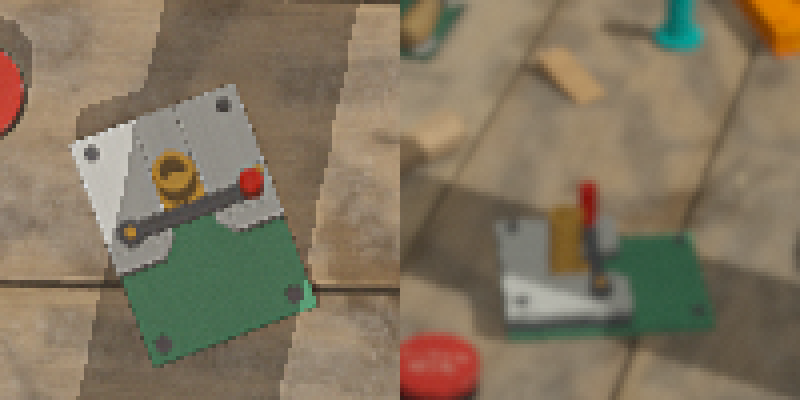

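Bush is home, and the keeper reads about 0.05 rad. For margin I'll nudge the knob against its stop with closed fingers.

Request:
servo_tool:
  rows:
    - [0, [57, -6, 0], [0, 0, 0]]
    - [0, [57, -6, 0], [0, 0, 0]]
    - [0, [57, -6, 0], [0, 0, 0]]
    - [0, [57, -6, 0], [0, 0, 0]]
    - [0, [56, -5, 0], [0, 0, 0]]
    - [0, [0, 0, 0], [0, 0, 0]]
    - [0, [0, 0, 50], [0, 0, 0]]
    - [0, [0, 0, 0], [0, 0, 0]]

```text
clock: 24.02
eef_pos: [542.8, 20.7, 134.6]
tcp_rot: [-3.136, -0.002, 1.964]
contact_force: [-0.5, -0.9, 1.4]
opening: 0.002
```

Request:
servo_tool:
  rows:
    - [0, [0, 0, 45], [0, 0, 0]]
    - [0, [0, 0, 38], [0, 0, 0]]
    - [0, [0, 10, 0], [0, 0, 0]]
    - [0, [0, 0, 0], [0, 0, 0]]

```text
clock: 24.52
eef_pos: [557.2, 24.5, 56.0]
tcp_rot: [3.139, 0.001, 1.963]
contact_force: [-1.0, 0.6, 0.1]
opening: -0.002
```

Request:
servo_tool:
  rows:
    - [0, [0, 3, 0], [0, 0, 0]]
    - [0, [0, 3, 0], [0, 0, 0]]
    - [0, [0, 0, 0], [0, 0, 0]]

```text
clock: 24.9
eef_pos: [560.9, 26.6, 54.7]
tcp_rot: [3.141, 0.0, 1.963]
contact_force: [0.4, 1.2, -0.0]
opening: -0.002
```

Request:
servo_tool:
  rows:
    - [0, [0, 3, 0], [0, 0, 0]]
    - [0, [0, 2, 0], [0, 0, 0]]
    - [0, [0, 0, 0], [0, 0, 0]]

```text
clock: 25.28
eef_pos: [565.1, 28.5, 53.9]
tcp_rot: [-3.142, -0.0, 1.963]
contact_force: [-1.3, 0.4, -0.8]
opening: 0.003
```

Request:
servo_tool:
  rows:
    - [0, [0, 2, 0], [0, 0, 0]]
    - [0, [0, 0, 0], [0, 0, 0]]

```text
clock: 25.52
eef_pos: [566.9, 29.2, 54.0]
tcp_rot: [3.141, 0.0, 1.963]
contact_force: [1.0, 0.5, -0.2]
opening: -0.003
```

Request:
servo_tool:
  rows:
    - [0, [0, 2, 0], [0, 0, 0]]
    - [0, [0, 2, 0], [0, 0, 0]]
    - [0, [0, 0, 0], [0, 0, 0]]

```text
clock: 25.9
eef_pos: [568.9, 30.4, 53.6]
tcp_rot: [-3.138, -0.001, 1.963]
contact_force: [-5.7, -2.5, 3.9]
opening: -0.001
```

Request:
servo_tool:
  rows:
    - [0, [0, 2, 0], [0, 0, 0]]
    - [0, [0, 0, 0], [0, 0, 0]]

```text
clock: 26.15
eef_pos: [569.4, 30.8, 53.4]
tcp_rot: [-3.136, -0.001, 1.963]
contact_force: [-9.5, -4.2, 5.8]
opening: -0.002
```

Request:
servo_tool:
  rows:
    - [0, [0, 2, 0], [0, 0, 0]]
    - [0, [0, 0, 0], [0, 0, 0]]

```text
clock: 26.4
eef_pos: [569.7, 31.3, 53.3]
tcp_rot: [-3.133, -0.002, 1.963]
contact_force: [-15.2, -6.3, 11.3]
opening: -0.0
```

Request:
servo_tool:
  rows:
    - [0, [0, -15, 0], [0, 0, 0]]
    - [0, [0, -25, 0], [0, 0, 0]]
    - [0, [0, 0, -50], [0, 0, 0]]
    - [0, [0, 0, -60], [0, 0, 0]]
    - [0, [-60, 0, 0], [0, 0, 0]]
    - [0, [-60, 0, 0], [0, 0, 0]]
    - [0, [-60, 0, 0], [0, 0, 0]]
    - [0, [-60, 0, 0], [0, 0, 0]]

```text
clock: 27.4
eef_pos: [629.7, -206.8, 164.2]
tcp_rot: [3.14, 0.001, 1.963]
contact_force: [0.8, 0.1, 0.4]
opening: -0.002
```

Run:
```python
from h import *
from geo import *
for c,R in(("top",(240,290,180,230)),("side",(255,300,200,240))):
    im=grab_frame(c);cv2.imwrite(f"pics/{c}6.png",im)
    b,gg,r=im.astype(int).transpose(2,0,1);m=((r>90)&(gg<55)&(b<55)); k=np.zeros_like(m);k[R[2]:R[3],R[0]:R[1]]=1
    print(c,np.argwhere(m&k).mean(0)[::-1],(m&k).sum())
    for t in("bush","bung","wax_tin","wedge"):
        print(t,[(round(x["conf"],2),w(c,x["centre"])[:3].round()) for x in boxes_of(c,t)[:2]])
    if c=="top": 
        for x in trace(c,"bush"): print(np.argwhere(x["mask"]).mean(0)[::-1])
print(sense()["eef_pos"],sense()["contact_force"]); sign_off()
```

```text
top [262.23333333 195.66666667] 30
bush [(0.55, array([597.,  84.,  56.]))]
bung [(0.88, array([559., 327.,  40.]))]
wax_tin []
wedge [(0.72, array([ 668., -191.,    4.]))]
[243.78625954 194.48091603]
side [276.64516129 220.70967742] 31
bush [(0.73, array([588.,  94.,  56.])), (0.42, array([ 596., -301.,   21.]))]
bung [(0.59, array([549., 337.,  38.]))]
wax_tin [(0.68, array([647., 234.,  26.]))]
wedge [(0.43, array([ 674., -206.,    8.])), (0.18, array([585.,  92.,  55.]))]
[ 628.90383963 -203.81932916  164.19634068] [-0.40260871 -0.46176478 -0.56183585]
the job is handed in; nothing more can be done
```

The brass bush is loaded in the green fixture, and I handed the job in at about 28 s. I swung the keeper open to about 2.1 rad, lifted the bush onto the apron and slid it in until it met the end stop. I then released it and swung the keeper shut.

**Final checks:**
- **Bush:** it stands upright in both of the last pictures I viewed. My camera fit puts it within a few millimetres of home, and I felt the stop at the expected place, with about 7 N of contact.
- **Keeper:** the pictures read about 0.05 rad, while the arm position at the stop gave about 0.01 rad. To settle that, I pushed the knob with closed fingers. It did not give at about 16 N, and the knob looked the same in the pictures afterwards, so it is against its stop.
- **Bystanders:** the bung, wax tin and wedge showed no real movement. The top camera's detector missed the wax tin in the last picture, but the side camera still found it in place. The top camera put the wedge about 15 mm from its first reading, with the arm parked near it. The side camera put it about 5 mm off, and nothing I did went near it.
- **Robot:** the arm was clear of everything when I handed in.

One grasp went wrong: my first regrip of the open keeper's knob was off-centre. I released it, moved 11 mm and gripped again before closing the keeper.

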